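Tip the chip guard up against the edger fence and dial in the code

ROBOT

A 6-joint arm with a two-finger parallel gripper is mounted at the origin on the work surface. World frame = base frame: x ahead of the robot, y to its left, z up, the work surface at z = 0. Lengths are in m, angles in rad, forces in N, time in s.
With the tool pointing down it reaches from about 0.275 to 0.875 m from the base axis. Payload 12.5 kg.
Tool frame: the origin (TCP) lies at the very end of the fingers, on their centre line; the grasp point (between the pads) lies 19 mm behind it; x points along the fingers, y is the direction in which the jaws open and shut, and the axes are right-handed (so a half turn about x gives the same grasp; the last joint's range is limited). The gripper opens to 85 mm and grips with 20 to 120 N. Pads are 22 mm wide; open, the fingers measure 114 mm over their backs; the gripper's body (76 mm by 85 mm) begins 54 mm behind the grasp point. The pads swing forward as they close: fully open they stand 13 mm farther back than shut.
Start: joints at [1.178, 0.351, 1.652, -0, 1.139, -0.085], TCP at [0.167, 0.524, 0.231] pointing down, gripper open.
Joint ranges: [-2.75, 2.75], [-0.79, 2.1], [0.01, 2.65], [-1.57, 4.71], [0.07, 3.14], [-2.87, 2.87]. Speed limits (rad/s): [2.22, 2.22, 2.79, 3.14, 3.14, 3.14].

INTERFACE

Orientations are given as a 3x3 rotation matrix whose columns are the frame's x, y, z axes.
In Python, from bench import manip gives the robot as it stands. Calls block until the motion is done:
- manip.move_ptp(position, orientation): joint-space move of the TCP to a pose.
- manip.move_l(position, attitude=None, max_speed=0.15): straight line of the TCP; attitude=None keeps the orientation; max_speed is the mean speed in m/s.
- manip.move_j(angles): joint-space move.
- manip.set_gripper(opening, effort=None): opening from 0.0 (shut) to 1.0 (fully open); effort is the grip in N (None keeps the last); returns when the fingers have stopped.
- manip.dwell(seconds).
- manip.inverse_kinematics(position, orientation): joint angles nearest the present ones, or None.
- manip.grab_frame(name): name is "scene" or "top"; returns (picture, depth): 420x560x3 uint8, red, green, blue; 420x560 float32, m along the optical axis (not along the pixel's ray), 0 where there is no reading.
- manip.get_calibration(name): a dict with "camera_matrix" (3x3 intrinsics, pixels), "R" (3x3) and "t" (3): a world point X has camera coordinates R X + t. Camera axes: x right, y down, z forward; pixel columns grow to the right and rows downward; lengths in m; the calibration is good to about 2 mm. A picture is of the moment at which its call begins. get_calibration takes no time and is no camera call.
A pose or a line that the arm cannot do raises manip.Unreachable and nothing moves.
- manip.sign_off(): hands the job in, once; it reports no verdict.
Trained networks look in the newest picture that a camera, given by its name, has taken for a name from the list of things; names that differ only in an ending like _2 or _b are one class to them, and where a whole thing is asked for, a point or a joint stands for the part that bears it (a point fixed in the world has none). Each returns a list of dicts, best first, with "confidence" (0 to 1); they miss things now and then, are a little off and sometimes report something else, mostly with a low value. They report only what shows in the picture. A call takes as long as a camera call. They do not tell look-alikes from the thing itself.
- manip.look_for(camera, name): "at" ([x, y, z] in m, in world coordinates, good to about 4 mm: the middle of the surface that is visible of it).
Readings, each from a call of its own:
- manip.current_time(): time.
- manip.current_qpos(): joint angles.
- manip.current_joint_vel(): joint speeds.
- manip.current_joint_torque(): joint torques, N m.
- manip.current_ee_pos(): TCP position.
- manip.current_tcp_rot(): TCP orientation.
- manip.current_force(): force on the tool from outside, world axes, zero at the start.
- manip.current_ft_torque(): the same for the moment, N m.
- manip.current_grip_width(): opening from 0.0 (shut) to 1.0 (fully open).
Only numpy, scipy, OpenCV 4.12 (cv2) and the standard library are available. Lean on these libraries where they do the work, as an engineer would, in place of code of your own. Each camera call takes 0.05 s, during which the arm holds its last target.

TASK

Get the lens edger ready: slide the bent metal chip guard flat along the bench up to the fence, then push on its upturned lip to tip it up on its far edge, never lifting that edge off the bench, until it stands upright against the fence with its lip over the fence's top. Then set code 3-2 on the dial console, counting the marks clockwise from the long mark as number one: first turn the dial nearer the robot to its third mark, and only then the farther dial to its second mark. Leave the lens blank and the rule where they lie.

Things in the scene. Friction and masses are not known exactly. Their poses are not given: they have to be found in the camera images.
- edger: Edger with fence, fixed. Origin at bench level, middle of the fence's front face (toward the robot); x points away from the robot, square to the fence, y along it, z up. The fence is an open aluminium frame 150 mm wide, 90 high, 12 thick: kerb 25 mm high, two end posts, top bar. Behind it, from x = 80 mm, the machine's white body and grinding wheel, up to 90 mm high.
- guard: Loose bent metal guard, 0.28-0.45 kg: plate 110 (x) by 140 (y) mm, 5 thick; along its near edge (outer face at x = -55) a 5 mm thick lip rises to 50 mm above the underside. Origin: centre of the underside; x to the far edge, z up. Starts flat, 20-50 mm short of the fence. Pushed high on the lip it tips once the kerb stops it. Upright: z axis level toward the fence, lip 15 mm above the fence's top.
- guard_foot (a point): Middle of the guard's far lower edge (guard x = 55 mm, on the underside), about which it pivots; axes as the guard's. As the guard tips up this edge backs off the kerb by 5 mm, the plate's thickness. From about 83 degrees on the guard falls against the fence by itself and stays leaning on it.
- guard_lip (a point): Middle of the lip's free end (50 mm above the underside). Axes as the guard's.
- console: Fixed grey box 250 (x) by 120 (y) mm, 50 high, left or right of the fence. Origin: centre of its underside; x roughly away from the robot, y left, z up. On top two equal dials on vertical axes, near one at x = -65, far one at x = +65 mm. Each has five white marks 45 degrees apart: the first, long one on its left (+y), then clockwise from above; the third points to +x, the fifth right.
- dial_near (a joint): Near dial's angle, 0 to 3.14 rad: 0 = pointer at the first (long) mark, growing clockwise seen from above, 0.785 a mark (third mark 1.571). Stays where left (friction 0.06 N m). A black disc 76 mm wide, its top 60 mm above the bench, carries a grip bar 16 mm wide, 34 tall (top at 94 mm), from 24 mm behind the axis to 36 mm in front; the longer end, with a white line, is the pointer.
- dial_far (a joint): Far dial's angle; same dial and meaning as the near one (second mark 0.785). It starts past its second mark, so it turns back, anticlockwise.
- dial_near_grip (a point): On the near dial's axis, at mid-height of its grip bar (77 mm above the bench). Turns with the dial; its y axis is the pointer direction.
- dial_far_grip (a point): The same on the far dial.
- blank: Bystander: blue round lens blank, 70 mm diameter, 13 mm high; origin under its centre.
- rule: Bystander: flat white rule 150 x 18 x 4 mm, beside the guard; origin under its centre.
There are look-alikes about, which are no part of the job. Leave any purple look-alike of the guard alone.

How it is judged:
On the way, in this order (a step that is already met when the one before it is completed fails the run):
1. the guard, still flat, has been slid up to the fence (x of guard_foot in the frame of edger above -0.012 m and angle between guard's own z axis and vertical below 0.4 rad), for 0.05 s.
2. the guard stands upright against the fence, lip over its top (angle between guard's own z axis and vertical between 1.45 and 1.7 rad and x of guard_foot in the frame of edger between -0.025 and 0.004 m and height (world z) of guard_foot below 0.012 m and x of guard_lip in the frame of edger above 0.02 m and height (world z) of guard_lip above 0.09 m), for 0.2 s.
3. the near dial is on its third mark (value of joint dial_near between 1.431 and 1.711 rad), for 0.2 s.
4. the far dial is on its second mark (value of joint dial_far between 0.645 and 0.925 rad), for 0.2 s.
At the end, for the whole second after the job is handed in: The guard stands at rest within about 7 degrees of upright, its far edge on the bench (within 12 mm) and within 25 mm of the fence's face, lip over the fence; near dial within 8 degrees of the third mark, far dial within 8 degrees of the second (all of step 2 and all of step 3 and all of step 4 and linear speed of guard below 0.02 m/s); the robot touches nothing.
It fails at once if the guard's far edge is lifted more than 30 mm off the bench (height (world z) of guard_foot above 0.03 m).
It fails at once if the lens blank or the rule is moved more than 30 mm (distance of any of blank, rule from where it was at the start of the episode above 0.03 m).
It also fails if it takes over 61 s, if anything falls off the work surface, if the arm or the gripper's body presses on something with over 40 N, if the wrist force passes 120 N, or if a joint passes its speed limit or range.

## Working session

There is one attempt and no reset: what is moved stays moved. The work goes in short steps, each a Python script; the robot and the scene stay as the last script left them, time stands still between calls to the robot, and variables do not carry over. Pictures are saved under pics/ and viewed, and the job is handed in when it is done.

```bash
mkdir -p pics; ls; python3 - <<'E'
from bench import manip
import numpy as np, cv2
for n in ["scene","top"]:
    p,d=manip.grab_frame(n); cv2.imwrite(f"pics/{n}0.png",p[:,:,::-1]); np.save(f"pics/{n}0d.npy",d)
    c=manip.get_calibration(n); np.savez(f"pics/{n}cal.npz",**c); print(n,-c["R"].T@c["t"])
for o in ["guard","guard_lip","edger","console","dial_near","dial_far","blank","rule"]:
    for r in manip.look_for("top",o)[:3]: print(o,r)
print(manip.current_time(),manip.current_tcp_rot())
E
```

```text
pics
scene [1.21482558 0.63835828 0.81549736]
top [0.40276238 0.00360372 0.90453639]
guard {'at': [0.3217, 0.311, 0.0058], 'confidence': 0.83}
guard {'at': [0.5245, -0.0026, 0.0079], 'confidence': 0.81}
guard_lip {'at': [0.3242, 0.3153, 0.0007], 'confidence': 0.75}
guard_lip {'at': [0.5225, -0.0024, 0.0056], 'confidence': 0.68}
guard_lip {'at': [0.572, 0.179, 0.0021], 'confidence': 0.58}
edger {'at': [0.7398, 0.0011, 0.0484], 'confidence': 0.63}
edger {'at': [0.5797, -0.2945, 0.0582], 'confidence': 0.58}
console {'at': [0.5155, -0.2844, 0.0536], 'confidence': 0.88}
console {'at': [0.4075, 0.1477, 0.0141], 'confidence': 0.22}
dial_near {'at': [0.4562, -0.2881, 0.0606], 'confidence': 0.7}
dial_far {'at': [0.5863, -0.2894, 0.0576], 'confidence': 0.91}
blank {'at': [0.4116, 0.149, 0.014], 'confidence': 0.63}
blank {'at': [0.5147, -0.2882, 0.0524], 'confidence': 0.15}
rule {'at': [0.5741, 0.1783, 0.0011], 'confidence': 0.59}
0.5 [[-4.29599268e-05  3.02921438e-01  9.53015530e-01]
 [-9.46383440e-05  9.53015525e-01 -3.02921441e-01]
 [-9.99999995e-01 -1.03205295e-04 -1.22734939e-05]]
```

View pics/top0.png

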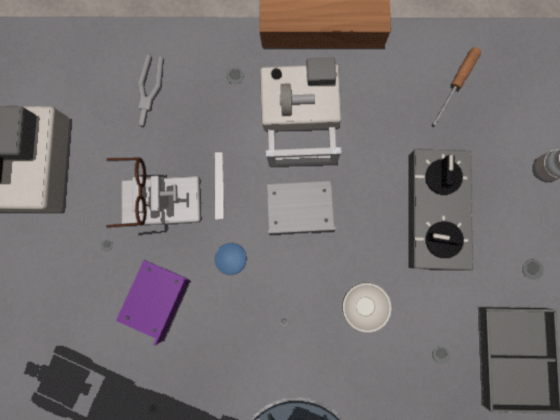

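View pics/scene0.png

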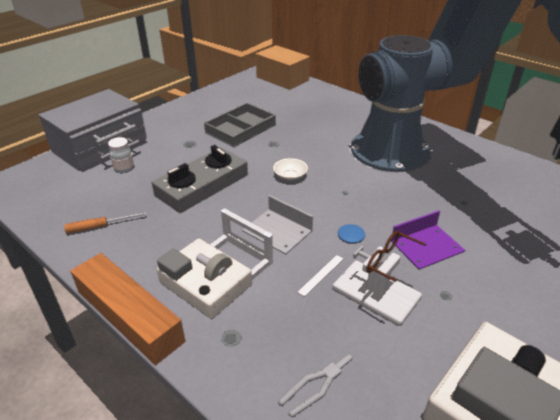

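The top view shows the grey guard at about (300,207), the fence bar at (303,155), the console at (443,210) with its near dial at (444,240) and far dial at (444,177), the rule at (219,186) and the blank at (231,259). The purple look-alike is at (152,300). Next I'll measure these from the depth images.

```bash
cat > h.py <<'E'
import numpy as np, cv2
def cloud(n,d,p=None):
    c=np.load(f"pics/{n}cal.npz"); K=c["camera_matrix"]
    v,u=np.mgrid[:d.shape[0],:d.shape[1]]
    X=np.stack([(u-K[0,2])/K[0,0]*d,(v-K[1,2])/K[1,1]*d,d],-1)
    return (X-c["t"])@c["R"]
E
python3 - <<'E'
from h import *
d=np.load("pics/top0d.npy"); P=cloud("top",d); im=cv2.imread("pics/top0.png")
def box(x0,x1,y0,y1,z0,z1):
    return (P[...,0]>x0)&(P[...,0]<x1)&(P[...,1]>y0)&(P[...,1]<y1)&(P[...,2]>z0)&(P[...,2]<z1)&(d>0)
def rect(name,m):
    q=P[m]; r=cv2.minAreaRect(q[:,:2].astype(np.float32)); print(name,len(q),"z",q[:,2].mean().round(4),"rect",np.round(r[0],4),np.round(r[1],4),round(r[2],2)); 
rect("plate",box(.43,.6,-.1,.1,.002,.012))
rect("lip",box(.43,.6,-.1,.1,.03,.06))
rect("bar",box(.58,.68,-.1,.1,.07,.11))
rect("kerb",box(.58,.68,-.1,.1,.015,.03))
rect("console",box(.35,.7,-.4,-.2,.04,.053))
for nm,a in (("near",(.38,.515)),("far",(.522,.65))):
    rect(nm+" disc",box(*a,-.36,-.22,.056,.064)); rect(nm+" bar",box(*a,-.36,-.22,.085,.105))
    m=box(*a,-.36,-.22,.085,.105); g=im.max(2)
    print("white on bar", P[m&(g>120)][:,:3].mean(0))
    from scipy import ndimage
    # white marks on console
rect("floor",box(.43,.47,-.1,.1,-.02,.02))
m=box(.35,.7,-.4,-.2,.035,.07)&(im.min(2)>150)
l,n=ndimage.label(m)
for i in range(1,n+1):
    q=P[l==i]
    print(len(q),q.mean(0).round(4))
m=box(.3,.7,-.1,.1,.04,.2); 
big=cv2.resize(im[120:300,240:500],None,fx=3,fy=3,interpolation=cv2.INTER_CUBIC); cv2.imwrite("pics/crop.png",big)
E
```

```text
plate 2984 z 0.0045 rect [ 5.144e-01 -1.000e-04] [0.1997 0.1686] 89.86
lip 216 z 0.047 rect [ 0.4738 -0.005 ] [0.0053 0.1383] 3.78
bar 580 z 0.0876 rect [ 0.6273 -0.0056] [0.0134 0.15  ] 2.62
kerb 445 z 0.0225 rect [ 0.6502 -0.0049] [0.061  0.1483] 1.83
console 4773 z 0.0489 rect [ 0.5224 -0.2947] [0.1207 0.2507] 88.71
near disc 759 z 0.0591 rect [ 0.4564 -0.2934] [0.0729 0.0755] 0.88
near bar 272 z 0.0929 rect [ 0.458  -0.2879] [0.0608 0.0165] 81.05
white on bar [ 0.46089037 -0.27487062  0.0941165 ]
far disc 691 z 0.0591 rect [ 0.5847 -0.2956] [0.0741 0.0712] 72.03
far bar 269 z 0.0922 rect [ 0.593  -0.2961] [0.0186 0.0605] 83.63
white on bar [ 0.60733188 -0.29782928  0.09344878]
floor 1699 z -0.0005 rect [ 4.5e-01 -1.0e-04] [0.1997 0.04  ] 89.99
7 [ 0.6328 -0.2983  0.0493]
1 [ 0.6346 -0.3159  0.049 ]
9 [ 0.6203 -0.266   0.0502]
6 [ 0.6199 -0.3299  0.0499]
24 [ 0.5889 -0.2484  0.0499]
7 [ 0.5869 -0.3423  0.0498]
9 [ 0.5025 -0.2955  0.0491]
11 [ 0.4901 -0.2637  0.05  ]
8 [ 0.4894 -0.3275  0.0483]
17 [ 0.4591 -0.2454  0.0503]
8 [ 0.4572 -0.3397  0.0486]
```

View pics/crop.png

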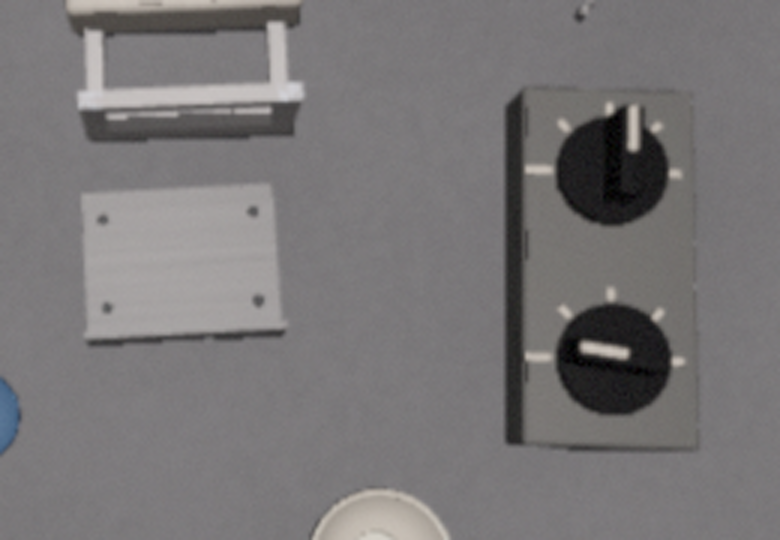

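```bash
cat >> h.py <<'E'
A=np.radians(2.6); U=np.array([np.cos(A),np.sin(A),0]); Y=np.array([-np.sin(A),np.cos(A),0])
def down(yaw): # tool down, jaw axis = world y rotated by yaw
    y=np.array([-np.sin(yaw),np.cos(yaw),0]); x=np.array([0,0,-1.]); return np.stack([x,y,np.cross(x,y)],1)
E
cat > s1.py <<'E'
from bench import manip
from h import *
R=down(A)
manip.set_gripper(0.0)
p0=np.array([.471,-.005,0])
s=p0-.036*U
manip.move_ptp((s+[0,0,.15]).tolist(),R); print(manip.current_time(), manip.current_ee_pos(), manip.current_grip_width())
manip.move_l((s+[0,0,.022]).tolist(),max_speed=.15)
f0=np.array(manip.current_force()); print("f0",f0,manip.current_time())
d=0
for dd in [.02,.03,.04,.05,.056]+[.058+.002*i for i in range(12)]:
    manip.move_l((s+U*dd+[0,0,.022]).tolist(),max_speed=.05)
    f=np.array(manip.current_force())-f0; e=np.array(manip.current_ee_pos())
    print(dd,f.round(1),e.round(4))
    if f[0]<-6: break
print(manip.current_time())
p,dp=manip.grab_frame("top"); cv2.imwrite("pics/top1.png",p[:,:,::-1]); np.save("pics/top1d.npy",dp)
p,dp=manip.grab_frame("scene"); cv2.imwrite("pics/scene1.png",p[:,:,::-1])
E
python3 s1.py
```

```text
3.4167 [ 0.43517724 -0.00617564  0.15007162] 0.000638832219240172
f0 [-0.12973353 -0.67997407  0.00452173] 4.4167
0.02 [-0.3  0.6  0.2] [ 0.455  -0.0057  0.022 ]
0.03 [-0.6  0.2  0.1] [ 0.4653 -0.0053  0.022 ]
0.04 [0.3 0.  0.1] [ 0.4754 -0.0048  0.022 ]
0.05 [-0.7  1.1 -0.4] [ 0.4855 -0.0044  0.022 ]
0.056 [-0.6  0.  -0.5] [ 0.4914 -0.0041  0.022 ]
0.058 [0.3 0.5 0.1] [ 0.4931 -0.004   0.022 ]
0.060000000000000005 [-1.1  1.5 -0.4] [ 0.495  -0.0039  0.022 ]
0.062 [-0.8  1.  -0.8] [ 0.4972 -0.0038  0.022 ]
0.064 [-0.8  0.5 -0.4] [ 0.4993 -0.0037  0.022 ]
0.066 [-2.3 -0.7  1.7] [ 0.5009 -0.0037  0.0219]
0.068 [-11.9  -2.1   8.4] [ 0.501  -0.0036  0.0217]
7.7833
```

View images.

View pics/top1.png

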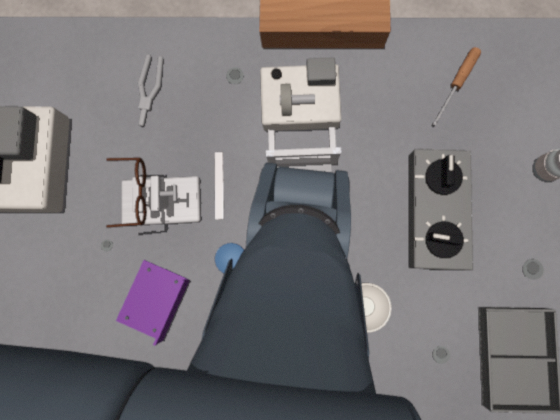

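View pics/scene1.png

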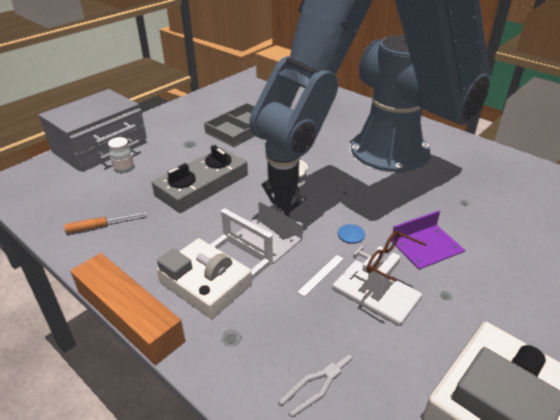

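The guard (at about (300,180) under the gripper in the top view) is flat against the fence, and the rule and blank haven't moved. Contact came at a TCP travel of about 65 mm, so I'll tip it along an arc about its foot.

```bash
cat > s2.py <<'E'
from bench import manip
from h import *
s=np.array([.471,-.005,0])-.036*U; C=.0655; h=.034
def tip(t):
    return s+U*(C+.11*(1-np.cos(t))+(h-.005)*np.sin(t))+np.array([0,0,.11*np.sin(t)+h*np.cos(t)])
b=s+U*(C-.004)
manip.move_l((b+[0,0,.022]).tolist(),max_speed=.05)
manip.move_l((b+[0,0,h]).tolist(),max_speed=.05)
f0=np.array(manip.current_force())
for a in [0,5,10,15,20,25,30,35,40,45]:
    manip.move_l(tip(np.radians(a)).tolist(),max_speed=.06)
    f=np.array(manip.current_force())-f0; e=np.array(manip.current_ee_pos())
    print(a,f.round(1),(e-tip(np.radians(a))).round(4))
    if np.linalg.norm(f)>30: break
print(manip.current_time())
p,dp=manip.grab_frame("scene"); cv2.imwrite("pics/scene2.png",cv2.resize(p[130:330,150:400,::-1],None,fx=3,fy=3)[:600])
E
python3 s2.py
```

```text
0 [ 0.4 -0.6 -0.3] [ 0.0002  0.     -0.0002]
5 [-4.7  1.3 -1. ] [-0.0006  0.0001  0.0002]
10 [-6.5  1.2  0.9] [-0.0004  0.0001  0.0006]
15 [-7.3  1.9  2.5] [-0.      0.0001  0.0008]
20 [-6.4  1.5  0.8] [0.0003 0.0001 0.0009]
25 [-5.   0.7  0.9] [0.0006 0.0001 0.0009]
30 [-3.9  0.6  2. ] [0.0004 0.     0.0005]
35 [-4.2  1.6  1.9] [0.0001 0.     0.0001]
40 [-3.4  1.1  2.1] [-0.  0. -0.]
45 [-4.1  1.1  2.6] [-0.0001  0.     -0.0001]
11.6583
```

View pics/scene2.png

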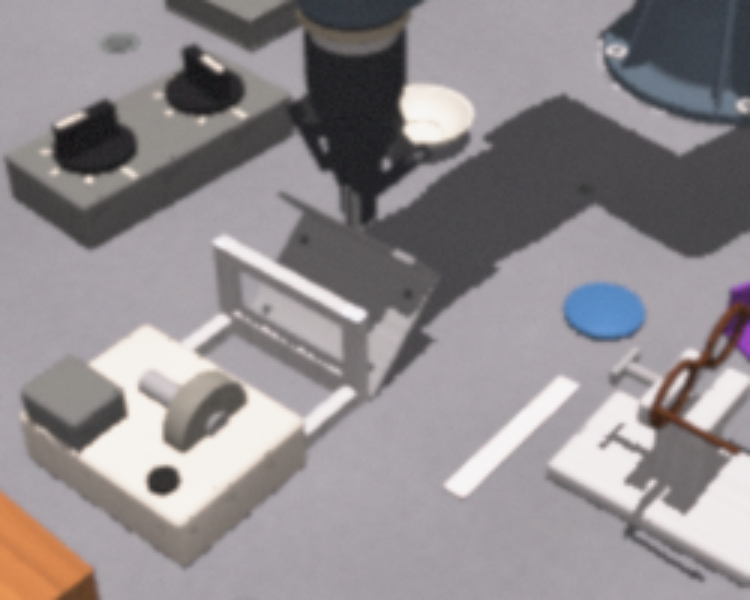

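The guard is tilted to about 45-50 degrees with its far edge at the kerb (crop (370,390)), and the fingers are on the lip at (355,215). Contact forces are small, so I'll continue.

```bash
cat > s3.py <<'E'
from bench import manip
from h import *
s=np.array([.471,-.005,0])-.036*U; C=.0655; h=.034
def tip(t):
    return s+U*(C+.11*(1-np.cos(t))+(h-.005)*np.sin(t))+np.array([0,0,.11*np.sin(t)+h*np.cos(t)])
for a in [50,55,60,65,70,75,80,84,87]:
    manip.move_l(tip(np.radians(a)).tolist(),max_speed=.05)
    f=np.array(manip.current_force()); e=np.array(manip.current_ee_pos())
    print(a,f.round(1),(e-tip(np.radians(a))).round(4))
    if np.linalg.norm(f)>30: break
print(manip.current_time())
p,dp=manip.grab_frame("scene"); cv2.imwrite("pics/scene3.png",cv2.resize(p[130:330,150:400,::-1],None,fx=3,fy=3)[:600])
E
python3 s3.py
```

```text
50 [-3.9  1.2  4.4] [-0.0001  0.     -0.0001]
55 [-3.7  0.5  6.7] [0.     0.     0.0002]
60 [-3.4  0.7  8.3] [0.0004 0.     0.0005]
65 [-2.5  1.8 10.5] [0.0007 0.     0.0008]
70 [-1.9  1.8 10.6] [0.0011 0.     0.0011]
75 [-0.4  1.6 11.8] [0.0015 0.0001 0.0013]
80 [ 1.1  2.2 11.4] [0.0019 0.0001 0.0015]
84 [ 1.6  1.3 12.4] [0.0021 0.0001 0.0017]
87 [ 1.9  2.6 11.8] [0.0023 0.0002 0.0018]
14.725
```

View pics/scene3.png

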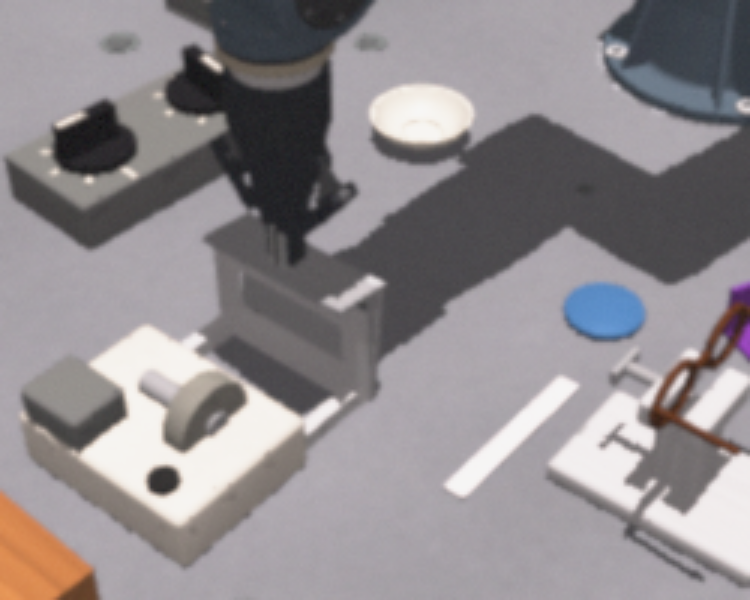

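```bash
cat > s4.py <<'E'
from bench import manip
from h import *
e=np.array(manip.current_ee_pos())
manip.move_l((e+[0,0,.09]).tolist(),max_speed=.12)
for n,x in (("near",(.4574,-.2933)),("far",(.5874,-.2961))):
    for yaw in (-99,81,-1.3,-6.4-90,-6.4+90,43.75-90,43.75+90):
        q=manip.inverse_kinematics([*x,.1],down(np.radians(yaw))); print(n,yaw,None if q is None else np.round(q,2))
manip.move_ptp([.46,-.2,.25],down(A))
for n in ("scene","top"):
    p,dp=manip.grab_frame(n); cv2.imwrite(f"pics/{n}4.png",p[:,:,::-1]); np.save(f"pics/{n}4d.npy",dp)
print(manip.current_time())
E
python3 s4.py; python3 - <<'E'
from h import *
p=cv2.imread("pics/scene4.png"); cv2.imwrite("pics/scene4c.png",cv2.resize(p[130:330,150:400],None,fx=3,fy=3))
for n in("scene","top"):
    d=np.load(f"pics/{n}4d.npy"); P=cloud(n,d)
    m=(P[...,0]>.55)&(P[...,0]<.68)&(abs(P[...,1])<.09)&(P[...,2]>.1)&(P[...,2]<.2)
    q=P[m]
    if len(q)>20: print(n,len(q),q.min(0),q.max(0),q.mean(0),cv2.minAreaRect(q[:,:2].astype(np.float32)))
E
```

```text
near -99 [-0.66  0.51  1.78 -0.    0.85 -0.5 ]
near 81 [-0.66  0.51  1.78 -0.    0.85  2.64]
near -1.3 [-0.66  0.51  1.78 -0.    0.85 -2.2 ]
near -96.4 [-0.66  0.51  1.78 -0.    0.85 -0.54]
near 83.6 [-0.66  0.51  1.78 -0.    0.85  2.6 ]
near -46.25 [-0.66  0.51  1.78 -0.    0.85 -1.42]
near 133.75 [-0.66  0.51  1.78 -0.    0.85  1.72]
far -99 [-0.54  0.69  1.45 -0.    1.   -0.38]
far 81 [-0.54  0.69  1.45 -0.    1.    2.76]
far -1.3 [-0.54  0.69  1.45 -0.    1.   -2.09]
far -96.4 [-0.54  0.69  1.45 -0.    1.   -0.43]
far 83.6 [-0.54  0.69  1.45 -0.    1.    2.72]
far -46.25 [-0.54  0.69  1.45 -0.    1.   -1.3 ]
far 133.75 [-0.54  0.69  1.45 -0.    1.    1.84]
16.85
scene 979 [ 0.6143141  -0.06727407  0.10030679] [0.67179763 0.0756377  0.11401792] [0.64466674 0.0074385  0.10984543] ((0.6429421901702881, 0.0036285370588302612), (0.05460991710424423, 0.14351074397563934), 3.4848828315734863)
top 1845 [ 0.61267118 -0.06853221  0.1000469 ] [0.66877225 0.07326026 0.11379   ] [0.64011608 0.00219864 0.10909843] ((0.6411043405532837, 0.002298779785633087), (0.05095159262418747, 0.13996873795986176), 2.8573503494262695)
```

View pics/scene4c.png

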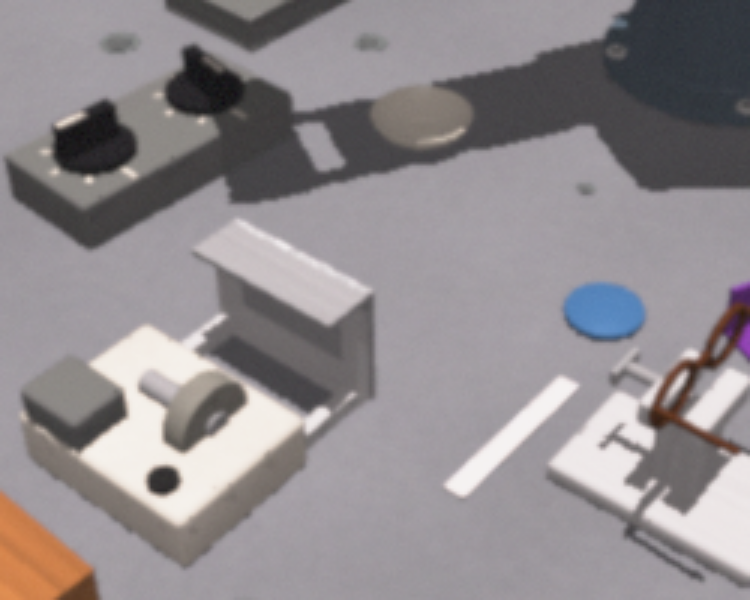

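View pics/top4.png

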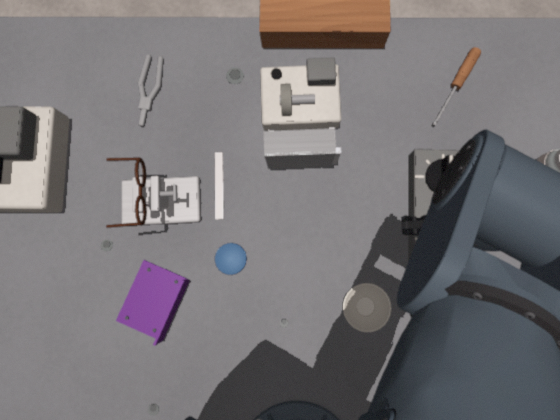

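The guard stands upright with its lip at z≈0.11, running from x=0.614 to 0.668 over the fence bar. The blank and rule are in place. Next is the near dial.

```bash
cat > s5.py <<'E'
from bench import manip
from h import *
r=np.radians; P=np.array([.4574,-.2933,.066])
manip.set_gripper(1.0,20)
manip.move_ptp((P+[0,0,.08]).tolist(),down(r(-99)))
manip.move_l(P.tolist(),max_speed=.1)
print(manip.current_qpos(),manip.current_force(),manip.current_time())
manip.set_gripper(0.0,20); print("grip",manip.current_grip_width(),manip.current_force())
for y in (-120,-140,-160,-181.3):
    manip.move_ptp(P.tolist(),down(r(y))); print(y,np.round(manip.current_force(),1),np.round(manip.current_ft_torque(),2),np.round(np.array(manip.current_ee_pos())-P,4))
print(manip.current_qpos())
manip.set_gripper(1.0)
manip.move_l((P+[0,0,.08]).tolist(),max_speed=.12)
manip.move_ptp([.40,-.05,.25],down(r(-150)))
for n in ("scene","top"):
    p,dp=manip.grab_frame(n); cv2.imwrite(f"pics/{n}5.png",p[:,:,::-1]); np.save(f"pics/{n}5d.npy",dp)
print(manip.current_time())
E
python3 s5.py
cat > dm.py <<'E'
import sys
from h import *
i=sys.argv[1]
for n in ("top","scene"):
    d=np.load(f"pics/{n}{i}d.npy"); P=cloud(n,d)
    for nm,a in (("near",(.38,.515)),("far",(.522,.65))):
        m=(P[...,0]>a[0])&(P[...,0]<a[1])&(P[...,1]>-.36)&(P[...,1]<-.22)&(P[...,2]>.088)&(P[...,2]<.105)
        q=P[m]
        if len(q)<30: print(n,nm,"hidden",len(q));continue
        c=q.mean(0); w,v=np.linalg.eigh(np.cov(q[:,:2].T)); print(n,nm,len(q),c.round(4),"axis deg",np.degrees(np.arctan2(v[1,1],v[0,1])).round(1)%180, np.round(cv2.minAreaRect(q[:,:2].astype(np.float32))[1:][1],1))
    m=(P[...,0]>.55)&(P[...,0]<.7)&(abs(P[...,1])<.09)&(P[...,2]>.1)&(P[...,2]<.2); q=P[m]
    if len(q)>30: print("lip",len(q),q.mean(0),q.min(0),q.max(0))
E
python3 dm.py 5
```

```text
[-6.55808771e-01  5.65501237e-01  1.79185641e+00 -4.32772520e-06
  7.83229765e-01 -4.98812827e-01] [ 0.33238102  0.87240299 -0.74030811] 20.025
grip 0.17954846408221992 [2.22189641 1.53769294 1.72530397]
-120 [ 4.9 -0.5 -0.4] [ 0.08 -0.79  0.  ] [ 0.0007 -0.0003  0.0002]
-140 [ 7.1 -1.  -3.1] [-0.17 -1.1  -0.13] [ 0.0011 -0.0005  0.0002]
-160 [ 8.8 -3.5 -4.4] [-0.53 -1.35 -0.04] [ 0.0013 -0.0009  0.0002]
-181.3 [ 9.2 -7.6 -6.7] [-0.97 -1.3  -0.03] [ 0.0015 -0.0014  0.0003]
[-6.56166307e-01  5.66800071e-01  1.79037874e+00 -2.45622856e-04
  7.79724801e-01  9.36314242e-01]
25.0333
top near 264 [ 0.4628 -0.2927  0.0929] axis deg 178.4 88.1
top far 249 [ 0.5922 -0.2958  0.0926] axis deg 177.2 85.0
lip 1846 [0.64013137 0.0021476  0.10909828] [ 0.61239637 -0.06851785  0.10003271] [0.66970591 0.07339647 0.11337071]
scene near 91 [ 0.4667 -0.2898  0.0928] axis deg 179.3 85.0
scene far 112 [ 0.5967 -0.2935  0.0927] axis deg 176.0 85.9
lip 979 [0.64481784 0.00725562 0.10989347] [ 0.61378956 -0.07016497  0.10023368] [0.67314614 0.07434684 0.11510157]
```

View pics/top5.png

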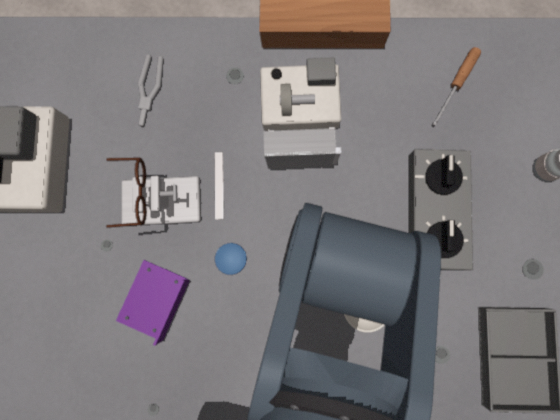

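The near dial now points to +x (third mark): measured −1.6° against a target of −1.25°. The guard hasn't moved. Now the far dial.

```bash
cat > s6.py <<'E'
from bench import manip
from h import *
r=np.radians; P=np.array([.5874,-.2961,.066])
manip.move_ptp((P+[0,0,.1]).tolist(),down(r(-184.5)))
manip.move_l(P.tolist(),max_speed=.1)
print(manip.current_force(),manip.current_time())
manip.set_gripper(0.0,20); print("grip",manip.current_grip_width(),manip.current_force())
for y in (-168,-152,-136.25):
    manip.move_ptp(P.tolist(),down(r(y))); print(y,np.round(manip.current_force(),1),np.round(np.array(manip.current_ee_pos())-P,4))
manip.set_gripper(1.0)
manip.move_l((P+[0,0,.1]).tolist(),max_speed=.12)
manip.move_ptp([.40,-.05,.25],down(r(-150)))
for n in ("scene","top"):
    p,dp=manip.grab_frame(n); cv2.imwrite(f"pics/{n}6.png",p[:,:,::-1]); np.save(f"pics/{n}6d.npy",dp)
print(manip.current_time())
E
python3 s6.py; python3 dm.py 6; python3 -c "
import cv2
a=cv2.imread('pics/top6.png')[120:300,200:500];cv2.imwrite('pics/top6c.png',cv2.resize(a,None,fx=2.6,fy=2.6))"
```

```text
[-0.60039783  0.04553037  0.49205288] 27.4
grip 0.18236159196697121 [-2.55285799 -7.16955405  0.84925039]
-168 [-2.8 -8.1  1.9] [-0.0003 -0.0015  0.0004]
-152 [-3.7 -9.4  1.1] [-0.0002 -0.0016  0.0005]
-136.25 [-2.3 -9.1  1.1] [-0.0002 -0.0017  0.0004]
32.125
top near 267 [ 0.4629 -0.2927  0.0928] axis deg 178.8 88.5
top far 253 [ 0.5909 -0.2912  0.0928] axis deg 43.900000000000006 43.9
lip 1848 [0.64005162 0.00222328 0.10905999] [ 0.61283529 -0.06837104  0.10000325] [0.66958036 0.07333485 0.11358948]
scene near 90 [ 0.4677 -0.2903  0.0927] axis deg 0.19999999999998863 85.5
scene far 92 [ 0.5949 -0.288   0.0935] axis deg 43.30000000000001 44.3
lip 980 [0.64466212 0.00736462 0.10979161] [ 0.6123712  -0.0693094   0.10055716] [0.67215075 0.0745082  0.11391814]
```

View pics/top6c.png

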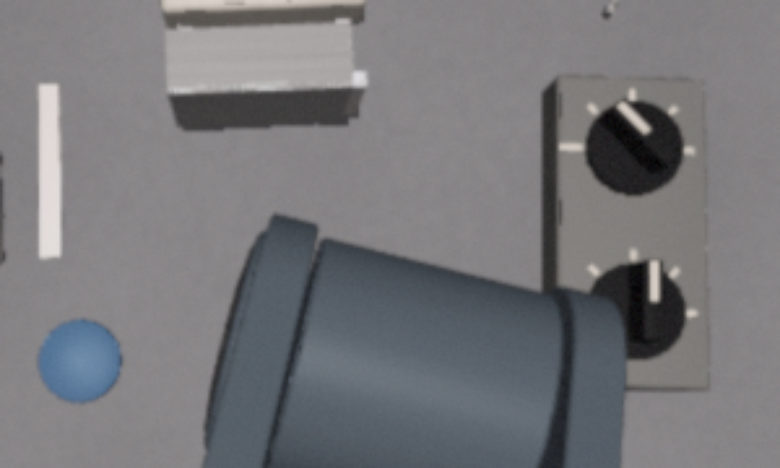

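View pics/scene6.png

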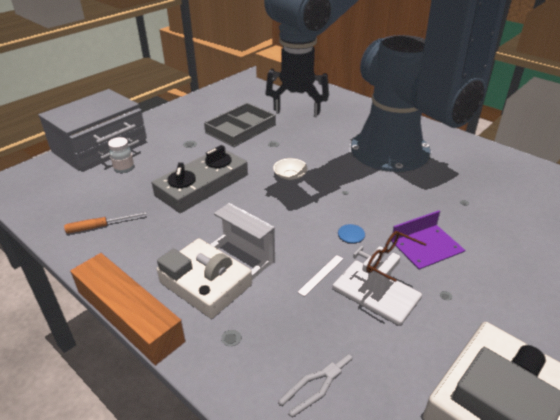

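Both dials read correctly: the far one at 43.9° (target 43.75°) and the near one at −1.2° (target −1.25°). The guard is upright at about (250,235) in the scene view, and the arm is clear of everything.

```bash
python3 -c "
from bench import manip
print(manip.current_force(),manip.sign_off(),manip.current_time())"
```

```text
the job is handed in; nothing more can be done
the job is handed in; nothing more can be done
```

I've handed the job in with the guard standing upright against the fence and code 3-2 set on the console. The robot's clock read 32 s of the allowed 61 s just before that.

- **Guard:** I slid it flat along the bench to the fence, then tipped it by pushing on its lip along an arc about its far edge. My last depth check put the lip at about 0.11 m high, over the fence bar, and it hadn't moved while I set the dials.
- **Dials:** I turned the near dial first, to the third mark, then the far dial back to the second. From the top camera both sit within about half a degree of their marks. The side camera, which sees the bars less well, read the near dial about 1.5° off. The tolerance is 8°.
- **Bystanders:** The blank, the rule and the purple look-alike looked unmoved in the final pictures; I didn't measure them again.
- **Not measured directly:** I didn't measure the height of the guard's far edge. In the pictures it looked to stay down at the kerb.
- **Forces:** The readings I took stayed under 15 N, and the arm was clear of everything when I handed in. My last force reading didn't print, because the output was replaced by the hand-in message.

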